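# Move three boards round the repair bench

## Robot

A 6-joint arm with a two-finger parallel gripper is mounted at the origin on the work surface. World frame = base frame: x ahead of the robot, y to its left, z up, the work surface at z = 0. Lengths are in m, angles in rad, forces in N, time in s.
With the tool pointing down it reaches from about 0.225 to 0.875 m from the base axis. Payload 3.4 kg.
Tool frame: the origin (TCP) lies midway between the tips of the shut fingers; the grasp point (between the pads) lies 19 mm behind it (pinch_z is the distance from the TCP to the grasp point, in m); z points along the fingers, y is the line along which they close (so a half turn about z gives the same grasp; the last joint's range is limited). The gripper opens to 85 mm and grips with 20 to 120 N. Pads are 22 mm wide; open, the fingers measure 114 mm over their backs; the gripper's body (76 mm by 85 mm) begins 54 mm behind the grasp point. The pads swing forward as they close: fully open they stand 13 mm farther back than shut.
Start: joints at [1.005, 0.276, 1.505, -0, 1.361, -0.121], TCP at [0.247, 0.519, 0.231] pointing down, gripper open.
Joint ranges: [-2.89, 2.89], [-0.75, 2.08], [0.22, 2.7], [-1.18, 4.32], [0.11, 2.71], [-2.7, 2.7]. Speed limits (rad/s): [2.57, 2.57, 3.14, 3.14, 3.14, 3.14].

## Interface

Orientations are given as a unit quaternion [w, x, y, z].
In Python, from rig import get_state, get_image, sign_off, pinch_z gives the robot as it stands.
- The arm moves only by the tool send_rows, never from a script. Its argument "steps" is one flat list of numbers, 5 for each row, row after row: the gripper's target within -1 to 1 (fully open at 1, half-way at 0, shut at -1), then the shift along the tool's x, y, z in cm, then the turn about the tool's z in degrees. In form: [gripper, x, y, z, roll, gripper, x, y, z, roll, ...]. A call has 1 to 12 rows; each row shifts and turns the commanded pose from where the row before left it, along the tool's axes as they then stand; what a row does not reach is not made up. A row lasts 1/10 s, in which the tool goes at most 50 mm and 8.59 degrees, less where a joint would pass 70% of its speed; a pose out of reach is approached as far as the arm can. A call is refused whole if a number of a shift passes 5 or a number of a turn 8.59, either way. A call with a gripper value outside its range is refused whole. The fingers move at their own pace and stop on an object; "newtons" is the grip in N (left out, the last holds). Time passes only in rows, so rows that do not move let the fingers close. It gives the time, the measured TCP pose, the force, the opening and the grip force at its end, in the units of the state.
- get_state(): the state, without advancing time (a new reading comes with each control period).
- get_image(name): name is "scene" or "top" or "wrist"; returns a dict with "color" (420x560x3 uint8, red, green, blue), "mtx" (3x3 intrinsics, pixels), "T" (4x4, takes a point from camera to world coordinates); the wrist camera has in their place "mount" (4x4, takes a point from camera to tool coordinates, whose origin is the TCP and whose axes are the flange's). Camera axes: x right, y down, z forward; pixel columns grow to the right and rows downward; lengths in m; the calibration is good to about 2 mm. A picture is of the moment at which its call begins: read the wrist's pose just before it. There is no depth.
- sign_off(): hands the job in; it is judged then, once.
The state is a dict: "clock": time; "qpos": joint angles; "qd": joint speeds; "effort": joint torques, N m; "position": TCP position; "ee_rot": TCP orientation; "contact_force": force on the tool from outside, world axes, zero at the start; "moment": the same for the moment, N m; "width": finger opening in m; "gripper_force": force on a finger pad.
Only numpy, scipy, OpenCV 4.12 (cv2) and the standard library are available. Lean on these libraries where they do the work, as an engineer would, in place of code of your own. Each camera call takes 0.05 s, during which the arm holds its last target. There are 200 camera calls.

## Task

Three boards in carriers are each ready for their next step: lift the freshly soldered red one off the hot plate and park it on the empty cooling block, then bring the white one from the microscope stage to the hot plate and the green one from the test bed to the microscope stage, and finally put the red one on the test bed, so that the cooling block is free again. Set every board down gently, flat, centred and with its long side along the long side of its station (either way round), and let go of it; put no board down on the bench, keep them level, and leave the jar, the reel and the multimeter where they are.

Things in the scene. Friction and masses are not known exactly. Their poses are not given: they have to be found in the camera images.
- red_board: loose red circuit board (black chip, two round capacitors) in a flat dark carrier, 64 mm (x) by 96 mm (y), with bright rails along both long sides, 14 mm high, outer faces 64 mm apart: grip there, closing along its x. Parts reach 18 mm. 0.14 kg. Origin: centre of the underside, z up. Half a turn makes no odds. Starts on the hot plate, ends on the test bed.
- white_board: loose white circuit board (two black chips, blue connector) in a flat dark carrier, 64 mm (x) by 96 mm (y), with bright rails along both long sides, 14 mm high, outer faces 64 mm apart: grip there, closing along its x. Parts reach 18 mm. 0.14 kg. Origin: centre of the underside, z up. Half a turn makes no odds. Starts on the stage, ends on the hot plate.
- green_board: loose green circuit board (silver shield can) in a flat dark carrier, 64 mm (x) by 96 mm (y), with bright rails along both long sides, 14 mm high, outer faces 64 mm apart: grip there, closing along its x. Parts reach 18 mm. 0.14 kg. Origin: centre of the underside, z up. Half a turn makes no odds. Starts on the test bed, ends on the stage.
- hotplate: fixed board hot plate: dark grey case 104 x 124 mm, near-black heating plate 70 mm (x) by 106 mm (y) with a copper rim; orange digits and a knob (33 mm high) on its -x edge. Origin: on the bench under the centre of the heating plate, whose flat top is 34 mm above it. A carrier lies on it centred over the origin, long side along y.
- stage: fixed stage of the microscope (which is swung aside): black base 104 mm (x) by 134 mm (y), on it a round silver-rimmed plate, 112 mm diameter, with a grey-green glass disc; steel thumbscrews at two corners. Origin: on the bench under the centre of the disc, whose flat top is 26 mm above it. A carrier lies on it centred over the origin, long side along y.
- testbed: fixed test bed: cream case 104 mm (x) by 140 mm (y), amber plate with brass contacts, three small lamps on its +x edge, black end stops 6 mm high whose inner faces are 60 mm from the centre along +y and -y. Origin: on the bench under the centre of the amber plate, whose flat top is 44 mm above it. A carrier lies on it centred over the origin, long side along y.
- cooler: fixed cooling block, empty at the start, the free spot: silver finned aluminium heat sink 90 mm (x) by 120 mm (y), eleven fins along x whose tops form a flat rest 30 mm high. Origin: on the bench under its centre. A carrier lies on it centred over the origin, long side along y.
- flux_jar: bystander: small amber jar with a black cap, 45 mm diameter, 38 mm high, loose. Origin: centre of its underside.
- solder_reel: bystander: reel of solder lying flat, yellow flanges of 56 mm diameter, 40 mm high, loose. Origin: centre of its underside.
- multimeter: bystander: orange hand multimeter lying on its back, 140 mm (x) by 74 mm (y), 39 mm high, loose. Origin: centre of its underside.
Not all that is in view belongs to the job. Leave any yellow look-alike of the green_board alone.

How it is judged:
By the outcome, as a careful person would: the job done as asked, in the order asked, and still so for the second after the job is handed in, with the robot touching nothing.
It also fails if it takes over 112 s, if anything falls off the work surface, if the arm or the gripper's body presses on something with over 40 N, if the wrist force passes 120 N, or if a joint passes its speed limit or range.

## Working session

There is one attempt and no reset: what is moved stays moved. The work goes in short steps, Python scripts to look and compute and a tool call to move; the robot and the scene stay as the last step left them, time stands still between calls to the robot, and variables do not carry over. Pictures are saved under pics/ and viewed, at most 16 in all, crops included, and the job is handed in when it is done.

Besides the shell and the picture viewer there is one more tool, called after "Emit:" as name(argument=value, ...) on one line, values as JSON. send_rows: Moves the arm, as the interface text tells. Its arguments: {"type":"object","properties":{"steps":{"type":"array"},"newtons":{"type":"number"}},"required":["steps"]}

```bash
mkdir -p pics; ls
python3 - <<'E'
from rig import *
import cv2,numpy as np
s=get_state()
print(s['clock'],s['position'],s['ee_rot'],s['width'],pinch_z)
for n in('top','scene','wrist'):
    d=get_image(n);cv2.imwrite(f'pics/{n}0.png',d['color'][...,::-1])
    print(n,d['mtx'].tolist(),np.round(d.get('T',d.get('mount')),4).tolist())
E
```

```text
pics
0.0 [0.24713784 0.51859331 0.23044695] [-2.89502719e-04  2.20554405e-01  9.75374249e-01 -8.63015281e-04] 0.08539032838167643 0.0187
top [[481.248806394562, 0.0, 276.5404253789371], [0.0, 481.248806394562, 206.15067511013078], [0.0, 0.0, 1.0]] [[0.0112, -0.9953, 0.096, 0.4686], [-0.9999, -0.0108, 0.0042, 0.0142], [-0.0031, -0.0961, -0.9954, 1.104], [0.0, 0.0, 0.0, 1.0]]
scene [[396.8560171041001, 0.0, 279.7434660727414], [0.0, 396.8560171041001, 207.25248642980213], [0.0, 0.0, 1.0]] [[-0.8069, 0.4452, -0.3883, 0.9717], [0.5905, 0.6278, -0.5072, 0.5195], [0.0179, -0.6385, -0.7694, 0.8627], [0.0, 0.0, 0.0, 1.0]]
wrist [[351.21918358434175, 0.0, 279.52456182035104], [0.0, 351.21918358434175, 206.20433080154402], [0.0, 0.0, 1.0]] [[0.0002, -0.947, -0.3212, 0.0833], [1.0, 0.0003, -0.0004, 0.0003], [0.0005, -0.3212, 0.947, -0.1409], [0.0, 0.0, 0.0, 1.0]]
```

View pics/top0.png

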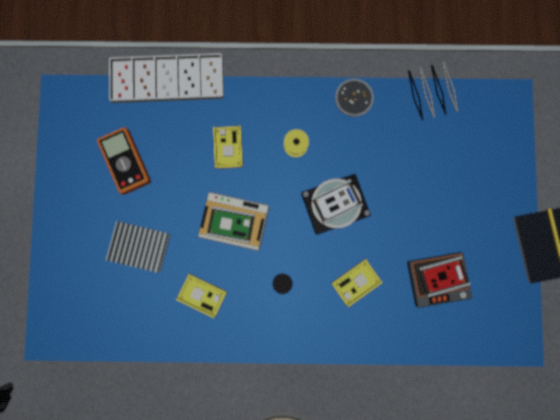

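View pics/scene0.png

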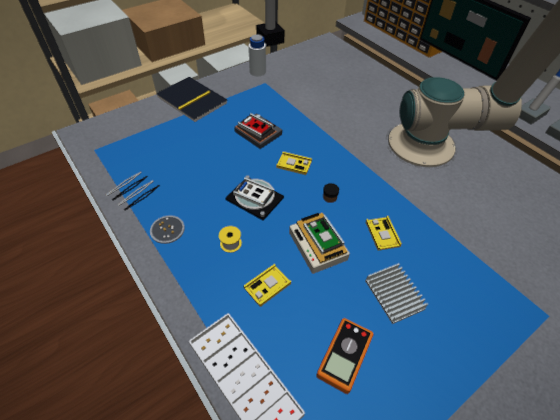

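The top view shows the hot plate with red at (440,280), the stage with white at (336,203), the test bed with green at (234,222) and the cooler at (138,247). The jar is at (283,284), the reel at (296,142), the multimeter at (123,160), and there are three yellow decoys. I'm enlarging the stations next.

Run:
```python
import cv2,numpy as np
im=cv2.imread('pics/top0.png')
t=[]
for (u,v) in((440,280),(336,203),(234,222),(138,247)):
    c=cv2.resize(im[v-30:v+30,u-40:u+40],None,fx=5,fy=5,interpolation=cv2.INTER_CUBIC)
    for k in range(0,80,10):
        cv2.putText(c,str(u-40+k),(k*5,8),0,.3,(255,255,255),1);cv2.line(c,(k*5,10),(k*5,14),(255,255,255),1)
    for k in range(0,60,10):
        cv2.putText(c,str(v-30+k),(0,k*5+4),0,.3,(255,255,255),1);cv2.line(c,(20,k*5),(24,k*5),(255,255,255),1)
    t.append(c)
cv2.imwrite('pics/crops.png',np.vstack([np.hstack(t[:2]),np.hstack(t[2:])]))
```

```text
(no output)
```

View pics/crops.png

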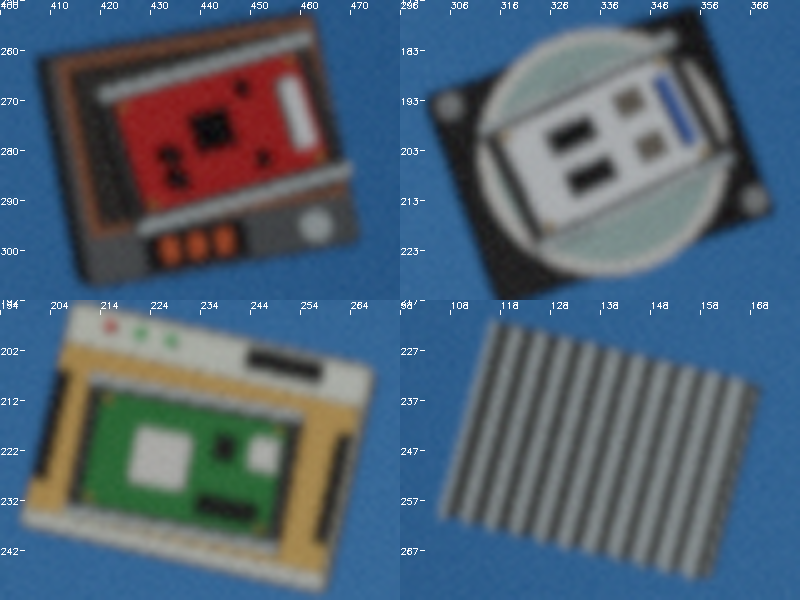

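```bash
cat > h.py <<'E'
from rig import *
import cv2,numpy as np
from scipy.spatial.transform import Rotation as R
def pose():
    s=get_state();q=s['ee_rot'];T=np.eye(4);T[:3,:3]=R.from_quat([q[1],q[2],q[3],q[0]]).as_matrix();T[:3,3]=s['position'];return T
def psi(T): return np.degrees(np.arctan2(T[1,0],T[0,0]))
def ray(uv,z,K,T):
    d=np.c_[(np.array(uv,float)-K[:2,2])/K[0,0],np.ones(len(uv))]@T[:3,:3].T
    z=np.broadcast_to(z,len(uv)); return T[:3,3]+d*((z-T[2,3])/d[:,2])[:,None]
def snap(name,tag):
    P=pose();d=get_image(name);T=P@d['mount'] if name=='wrist' else d['T']
    np.savez(f'pics/{tag}.npz',K=d['mtx'],T=T,P=P);cv2.imwrite(f'pics/{tag}.png',d['color'][...,::-1])
def meas(tag,uv,z):
    a=np.load(f'pics/{tag}.npz');return ray(uv,z,a['K'],a['T'])
def go(x,y,z,ps,P=None):
    P=pose() if P is None else P
    t=P[:3,:3].T@(np.array([x,y,z])-P[:3,3]);r=(psi(P)-ps+180)%360-180
    print('now',np.round(P[:3,3]*1e3,1),'psi',round(psi(P),2),'| tool shift cm',np.round(t*100,2),'roll',round(r,2))
E
python3 - <<'E'
from h import *
snap('top','topA')
def show(n,c,o,z):
    p=meas('topA',np.array(c)/5+o,z);print(n,np.round(p[:,:2]*1e3).tolist(),'c',np.round(p.mean(0)*1e3),'long',np.linalg.norm(p[1]-p[0]),'short',np.linalg.norm(p[2]-p[0]),'ang',np.degrees(np.arctan2(*(p[0]-p[1])[1::-1])))
show('red',[(100,97),(310,38),(140,228),(350,168)],(400,250),.048)
show('white',[(85,135),(273,40),(140,240),(332,157)],(296,173),.040)
show('green',[(90,80),(302,115),(65,212),(278,246)],(194,192),.058)
show('cool',[(490,20),(758,85),(440,216),(706,278)],(98,217),.030)
print(meas('topA',[(283,284),(296,142),(123,160)],.03))
E
```

```text
red [[436.0, -295.0], [462.0, -387.0], [380.0, -311.0], [406.0, -403.0]] c [ 421. -349.   48.] long 0.09565228734790451 short 0.05838194686424537 ang 106.11676775151136
white [[586.0, -62.0], [629.0, -146.0], [539.0, -87.0], [577.0, -172.0]] c [ 583. -117.   40.] long 0.09436593619599393 short 0.05257723896391306 ang 117.48917110678079
green [[564.0, 159.0], [550.0, 67.0], [506.0, 169.0], [493.0, 76.0]] c [528. 118.  58.] long 0.09393761134056076 short 0.05847576744247312 ang 81.23429363096002
cool [[537.0, 198.0], [509.0, 78.0], [450.0, 218.0], [424.0, 100.0]] c [480. 149.  30.] long 0.12352995338987788 short 0.08958962763348376 ang 77.03279594859475
[[ 0.39970952  0.00252203  0.03      ]
 [ 0.71904154 -0.02384306  0.03      ]
 [ 0.67344355  0.36769304  0.03      ]]
```

Rough poses agree with the stated sizes: lengths are 94–96 mm and the cooler is 90×120 mm. The cooler's y needs about +0.165, because its crop offset was misread. Next I hover over each station with the wrist camera, starting with the cooler.

Emit:
send_rows(steps=[1,-3.74,-1.07,0.88,0,1,-3.74,-1.07,0.88,0,1,-3.74,-1.07,0.88,0,1,-3.74,-1.07,0.88,0,1,-3.74,-1.07,0.88,0,1,-3.74,-1.07,0.88,0,1,-3.74,-1.07,0.88,0,1,-3.74,-1.07,0.88,0,1,0,0,0,7.75,1,0,0,0,7.75,1,0,0,0,7.75,1,0,0,0,7.75])

```text
clock: 1.4
position: [0.4807, 0.3128, 0.1606]
ee_rot: [-0.0, 0.476, 0.88, -0.0]
contact_force: [-0.6, 0.4, 0.4]
width: 0.0853
gripper_force: 0.0
```

Emit:
send_rows(steps=[1,0,0,0,7.75,1,0,0,0,7.75,1,0,0,0,7.75,1,0,0,0,7.75,1,0,0,0,7.75,1,0,0,0,7.75,1,0,0,0,0,1,0,0,0,0])

```text
clock: 2.2
position: [0.4806, 0.313, 0.1608]
ee_rot: [-0.0, 0.782, 0.624, -0.0]
contact_force: [0.9, -0.9, 0.2]
width: 0.0856
gripper_force: 0.0
```

Run:
```python
from h import *
snap('wrist','w_cool')
go(.525,.115,.18,81)
```

```text
now [480.6 313.  160.8] psi 77.15 | tool shift cm [-18.32   8.73  -1.92] roll -3.85
```

View pics/w_cool.png

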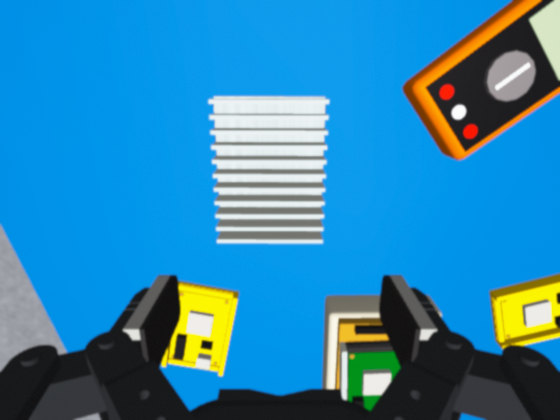

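The wrist image shows the cooler's fin tops at about (209,97), (329,97), (217,242), (324,242). On to the test bed.

Emit:
send_rows(steps=[1,-3.05,1.45,-0.32,0,1,-3.05,1.45,-0.32,0,1,-3.05,1.45,-0.32,0,1,-3.05,1.45,-0.32,0,1,-3.05,1.45,-0.32,0,1,-3.05,1.45,-0.32,0,1,0,0,0,-3.85,1,0,0,0,0,1,0,0,0,0])

```text
clock: 3.15
position: [0.5242, 0.1154, 0.18]
ee_rot: [-0.0, 0.761, 0.648, 0.0]
contact_force: [-0.3, 0.7, 0.1]
width: 0.0855
gripper_force: 0.0
```

Run:
```python
from h import *
snap('wrist','w_test')
go(.583,-.117,.16,115)
p=meas('w_cool',[(209,98),(329,98),(217,242),(324,242)],.03)
print(np.round(p*1e3),p.mean(0))
```

```text
now [524.1 115.7 180. ] psi 80.87 | tool shift cm [-22.04   9.5    1.99] roll -34.13
[[446. 398.  30.]
 [532. 379.  30.]
 [419. 285.  30.]
 [508. 265.  30.]] [0.47635065 0.33153347 0.03      ]
```

View pics/w_test.png

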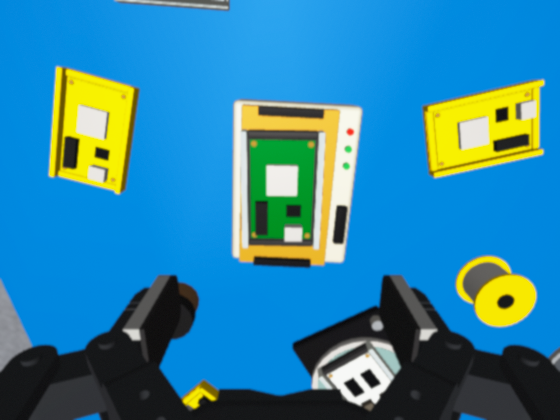

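The test bed image shows the case spanning (233,100)–(362,263) with the carrier at (245–325, 130–250). I'll crop it later. Next is the stage.

Emit:
send_rows(steps=[1,-3.67,1.58,0.33,0,1,-3.67,1.58,0.33,0,1,-3.67,1.58,0.33,0,1,-3.67,1.58,0.33,0,1,-3.67,1.58,0.33,0,1,-3.67,1.58,0.33,0,1,0,0,0,-8.5,1,0,0,0,-8.5,1,0,0,0,-8.5,1,0,0,0,-8.5,1,0,0,0,0,1,0,0,0,0])

```text
clock: 4.4
position: [0.5831, -0.1165, 0.1602]
ee_rot: [-0.0, 0.539, 0.842, 0.0]
contact_force: [0.5, 0.2, 0.3]
width: 0.0856
gripper_force: 0.0
```

Run:
```python
from h import *
snap('wrist','w_stage')
go(.42,-.349,.17,106)
```

```text
now [ 583.1 -116.6  160.2] psi 114.76 | tool shift cm [-14.27 -24.54  -0.98] roll 8.76
```

Emit:
send_rows(steps=[1,-2.04,-3.5,-0.14,0,1,-2.04,-3.5,-0.14,0,1,-2.04,-3.5,-0.14,0,1,-2.04,-3.5,-0.14,0,1,-2.04,-3.5,-0.14,0,1,-2.04,-3.5,-0.14,0,1,-2.04,-3.5,-0.14,0,1,0,0,0,4.4,1,0,0,0,4.4,1,0,0,0,0,1,0,0,0,0])

```text
clock: 5.55
position: [0.4208, -0.3496, 0.1701]
ee_rot: [0.0, 0.601, 0.799, 0.0]
contact_force: [0.2, -0.2, 0.4]
width: 0.0853
gripper_force: 0.0
```

```bash
cat >> h.py <<'E'
def crop(tag,u0,v0,w,h,f):
    c=cv2.resize(cv2.imread(f'pics/{tag}.png')[v0:v0+h,u0:u0+w],None,fx=f,fy=f,interpolation=cv2.INTER_CUBIC)
    for k in range(0,w,20): cv2.putText(c,str(u0+k),(int(k*f),9),0,.35,(255,255,255),1);cv2.line(c,(int(k*f),11),(int(k*f),16),(255,255,255),1)
    for k in range(0,h,20): cv2.putText(c,str(v0+k),(0,int(k*f)+4),0,.35,(255,255,255),1);cv2.line(c,(24,int(k*f)),(29,int(k*f)),(255,255,255),1)
    return c
E
python3 - <<'E'
from h import *
snap('wrist','w_hot')
a=[crop('w_hot',180,90,200,200,2),crop('w_stage',180,90,200,200,2)]
cv2.imwrite('pics/hs.png',np.hstack(a))
cv2.imwrite('pics/te.png',crop('w_test',200,80,200,200,3))
E
```

```text
(no output)
```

View pics/hs.png

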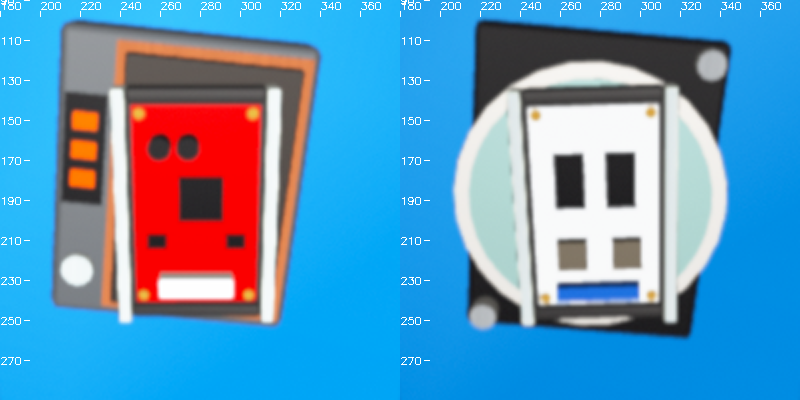

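View pics/te.png

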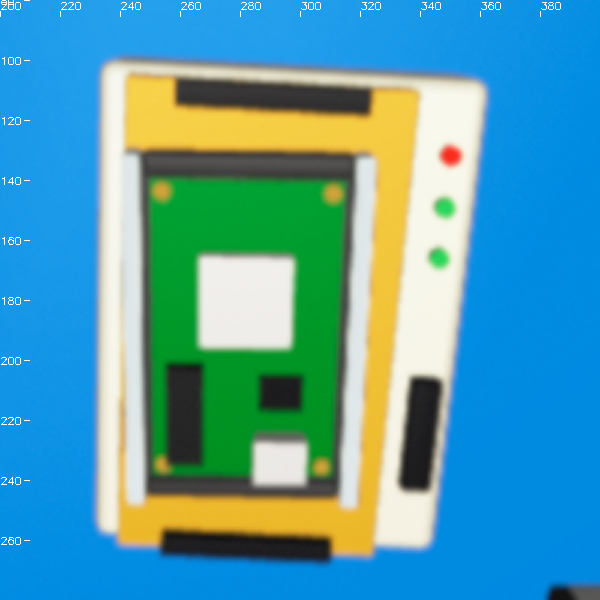

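```bash
cat > m.py <<'E'
from h import *
def quad(n,tag,c,f,o,z):
    p=meas(tag,np.array(c,float)/f+o,z)[:,:2]*1e3   # TL TR BR BL
    L=(p[0]+p[1]-p[2]-p[3])/2; S=(p[1]+p[2]-p[0]-p[3])/2; 
    print(n,'c',np.round(p.mean(0),1),'long %.1f short %.1f'%(np.linalg.norm(L),np.linalg.norm(S)),'ang %.1f %.1f'%(np.degrees(np.arctan2(L[1],L[0])),np.degrees(np.arctan2(S[1],S[0]))+90))
E
python3 - <<'E'
from m import *
h=(180,90);t=(200,80)
quad('red','w_hot',[(109,88),(281,88),(273,322),(119,322)],2,h,.048)
quad('rim','w_hot',[(117,40),(318,58),(277,322),(101,307)],2,h,.034)
quad('hotcase','w_hot',[(64,22),(320,45),(280,325),(53,305)],2,h,.030)
quad('white','w_stage',[(106,91),(278,86),(277,322),(122,325)],2,h,.040)
for z in(.01,.016): quad('base','w_stage',[(77,22),(330,43),(288,336),(68,322)],2,h,z)
e=cv2.fitEllipse(np.array([(54,195),(327,195),(190,60),(195,326),(70,125),(103,85),(275,86),(313,130),(303,262),(75,262)],np.float32))
print(e)
p=meas('w_stage',np.array([(54,195),(327,195),(190,60),(195,326),(70,125),(103,85),(275,86),(313,130),(303,262),(75,262)])/2+h,.026)[:,:2]*1e3
A=np.c_[2*p,np.ones(len(p))];s=np.linalg.lstsq(A,(p**2).sum(1),rcond=None)[0];r=np.sqrt(s[2]+s[:2]@s[:2])
print('disc',s[:2],r,np.round(np.linalg.norm(p-s[:2],axis=1)-r,1))
quad('green','w_test',[(124,151),(376,155),(357,508),(127,505)],3,t,.058)
quad('amber','w_test',[(125,73),(419,90),(373,556),(118,544)],3,t,.044)
quad('stops','w_test',[(176,104),(371,116),(331,538),(163,530)],3,t,.050)
quad('tcase','w_test',[(104,60),(486,82),(432,548),(98,531)],3,t,.04)
quad('cool','w_cool',[(209,98),(329,98),(324,242),(217,242)],1,(0,0),.030)
E
```

```text
red c [ 418.5 -347.5] long 95.5 short 63.6 ang 106.3 106.1
rim c [ 419.9 -342.1] long 112.3 short 76.9 ang 100.3 101.0
hotcase c [ 410.1 -343.2] long 119.9 short 99.6 ang 100.6 100.9
white c [ 580.5 -114.5] long 95.3 short 63.4 ang 116.4 116.2
base c [ 578.1 -115.2] long 131.6 short 101.2 ang 109.7 110.5
base c [ 577.5 -113.7] long 128.9 short 99.2 ang 109.7 110.5
((189.77345275878906, 190.8630828857422), (267.2738952636719, 273.5710754394531), 91.43922424316406)
disc [ 577.64554166 -114.29244822] 55.872723675950674 [-0.7 -0.1 -0.6  1.2  0.   0.8  0.4  0.4 -1.2 -0.3]
green c [526.3 119.7] long 95.7 short 62.6 ang 79.7 80.0
amber c [529.3 116.9] long 132.9 short 74.8 ang 78.1 77.8
stops c [529.7 117.7] long 118.0 short 48.5 ang 77.8 77.6
tcase c [535.5 117.8] long 133.9 short 98.8 ang 78.0 77.7
cool c [476.4 331.5] long 116.6 short 89.7 ang 77.3 77.2
```

Every measurement matches the stated sizes. Stations (x, y in mm, long-side angle):
- Hot plate: (419.9, −342.1), 100.6°
- Stage: (577.6, −114.3), 110°
- Test bed: (529.5, 117.3), 77.9°
- Cooler: (476.4, 331.5), 77.3°

Now grasping red.

Emit:
send_rows(steps=[1,0.27,-0.16,3.4,0,1,0,0,3.4,0,1,0,0,3.4,0,1,0,0,0.9,0,1,0,0,0.9,0,1,0,0,0.9,0,1,0,0,0.9,0,1,0,0,0,0], newtons=40)

```text
clock: 6.4
position: [0.4183, -0.3475, 0.0317]
ee_rot: [-0.0, 0.601, 0.799, 0.0]
contact_force: [0.6, 0.5, 0.4]
width: 0.0854
gripper_force: 0.0
```

Emit:
send_rows(steps=[-1,0,0,0,0,-1,0,0,0,0,-1,0,0,0,0,-1,0,0,0,0,-1,0,0,0,0,-1,0,0,0,0])

```text
clock: 7.0
position: [0.419, -0.3482, 0.033]
ee_rot: [0.001, 0.601, 0.799, -0.0]
contact_force: [0.6, 0.1, 6.7]
width: 0.0629
gripper_force: 44.8
```

Run:
```python
from h import *
s=get_state();print(s['width'],s['gripper_force'],s['contact_force'])
go(.4185,-.3475,.032,106.2)
snap('wrist','w_g1')
```

```text
0.06290442404875649 44.84697103500366 [0.6482192  0.07896913 6.65988856]
now [ 419.  -348.2   33. ] psi 106.07 | tool shift cm [ 0.08 -0.02  0.1 ] roll -0.13
```

View pics/w_g1.png

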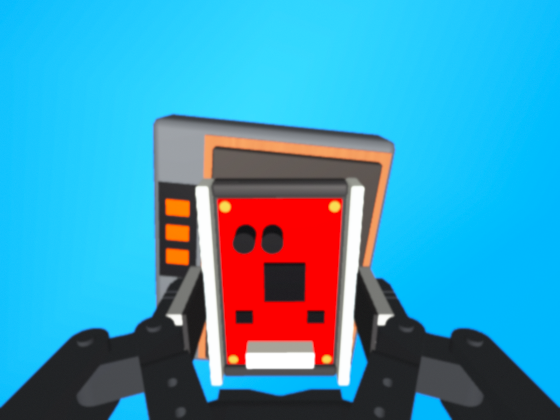

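Red is gripped at 63 mm. The tips touched lightly (6.7 N), so later grasps will be about 4 mm higher. Lifting.

Emit:
send_rows(steps=[-1,0,0,-0.4,0,-1,0,0,-0.8,0,-1,0,0,-1.6,0,-1,0,0,-2.5,0,-1,0,0,-2.5,0,-1,0,0,-2.0,0,-1,0,0,-0.8,0,-1,0,0,0,0])

```text
clock: 7.85
position: [0.4189, -0.3481, 0.1392]
ee_rot: [0.001, 0.601, 0.799, -0.0]
contact_force: [1.2, 0.6, -1.6]
width: 0.0631
gripper_force: 44.2
```

Run:
```python
from h import *
s=get_state();print(s['width'],s['gripper_force'],s['contact_force'])
go(.4766,.3307,.14,77.3)
```

```text
0.06310369090261268 44.1618275642395 [ 1.22808883  0.55556121 -1.60873343]
now [ 418.9 -348.1  139.2] psi 106.07 | tool shift cm [63.63 24.33 -0.19] roll 28.77
```

Emit:
send_rows(steps=[-1,0.87,0.33,0,0,-1,1.74,0.67,0,0,-1,2.61,1.0,0,0,-1,2.955,1.13,0,0,-1,2.955,1.13,0,0,-1,2.955,1.13,0,0,-1,2.955,1.13,0,0,-1,2.955,1.13,0,0,-1,2.955,1.13,0,0,-1,2.955,1.13,0,0,-1,2.955,1.13,0,0,-1,2.955,1.13,0,0])

```text
clock: 9.05
position: [0.4454, -0.0055, 0.1371]
ee_rot: [-0.001, 0.601, 0.799, -0.0]
contact_force: [0.7, 0.2, -0.3]
width: 0.0629
gripper_force: 44.1
```

Emit:
send_rows(steps=[-1,2.955,1.13,0,0,-1,2.955,1.13,0,0,-1,2.955,1.13,0,0,-1,2.955,1.13,0,0,-1,2.955,1.13,0,0,-1,2.955,1.13,0,0,-1,2.955,1.13,0,0,-1,2.955,1.13,0,0,-1,2.955,1.13,0,0,-1,2.61,1.0,0,0,-1,1.74,0.67,0,0,-1,0.87,0.33,0,0])

```text
clock: 10.25
position: [0.4748, 0.3327, 0.1372]
ee_rot: [-0.001, 0.601, 0.8, -0.001]
contact_force: [0.6, 0.6, -0.7]
width: 0.0624
gripper_force: 44.1
```

Emit:
send_rows(steps=[-1,0,0,0,4,-1,0,0,0,8,-1,0,0,0,8,-1,0,0,0,6,-1,0,0,0,2.77,-1,0,0,0,0,-1,0,0,0,0])

```text
clock: 10.95
position: [0.4758, 0.3305, 0.1379]
ee_rot: [0.0, 0.781, 0.625, -0.001]
contact_force: [0.2, -0.0, -0.6]
width: 0.0627
gripper_force: 44.1
```

Run:
```python
from h import *
s=get_state();print(s['width'],s['gripper_force'],s['contact_force'])
go(.4766,.3307,.0292,77.3)
snap('wrist','w_c2');cv2.imwrite('pics/c2.png',crop('w_c2',140,50,280,280,2))
```

```text
0.06269296687029469 44.124500155448914 [ 0.22351562 -0.03059325 -0.58164151]
now [475.8 330.5 137.9] psi 77.33 | tool shift cm [ 0.05  0.08 10.87] roll 0.03
```

View pics/c2.png

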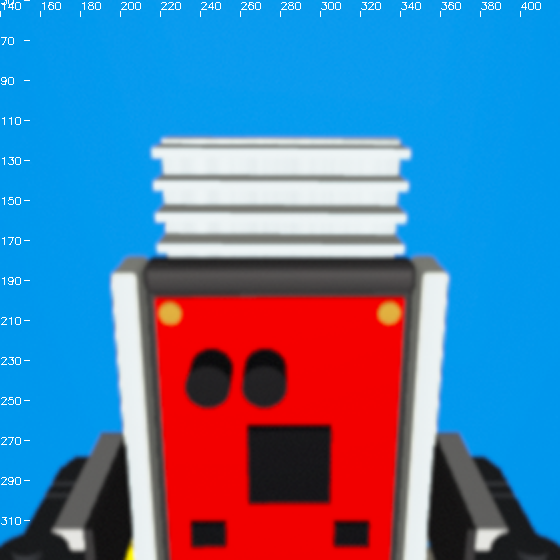

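Red is level over the cooler and aligned with the fins. Descending.

Emit:
send_rows(steps=[-1,0.05,0.08,1,0,-1,0,0,2.5,0,-1,0,0,3,0,-1,0,0,2,0,-1,0,0,1,0,-1,0,0,0.5,0,-1,0,0,0.3,0,-1,0,0,0,0])

```text
clock: 11.8
position: [0.4776, 0.3317, 0.0355]
ee_rot: [0.0, 0.781, 0.625, 0.001]
contact_force: [0.1, 1.0, -1.0]
width: 0.0627
gripper_force: 44.1
```

Emit:
send_rows(steps=[-1,0,0,0.15,0,-1,0,0,0.15,0,-1,0,0,0,0])

```text
clock: 12.1
position: [0.4773, 0.3315, 0.0324]
ee_rot: [0.0, 0.781, 0.625, 0.0]
contact_force: [0.9, 0.5, -1.5]
width: 0.0632
gripper_force: 44.1
```

Emit:
send_rows(steps=[-1,-0.09,-0.05,0.1,0,-1,0,0,0.1,0,-1,0,0,0.08,0,-1,0,0,0,0,-1,0,0,0,0])

```text
clock: 12.6
position: [0.4765, 0.3307, 0.0293]
ee_rot: [-0.0, 0.781, 0.625, 0.0]
contact_force: [0.5, 0.8, -1.2]
width: 0.0623
gripper_force: 44.1
```

Emit:
send_rows(steps=[-1,0,0,0.06,0,-1,0,0,0.06,0,-1,0,0,0,0,-1,0,0,0,0])

```text
clock: 13.0
position: [0.4766, 0.3308, 0.029]
ee_rot: [0.0, 0.781, 0.625, 0.0]
contact_force: [-0.8, -0.9, 4.4]
width: 0.0627
gripper_force: 44.8
```

Contact at 4.4 N. Opening partway first, then fully, then rising.

Emit:
send_rows(steps=[0.5,0,0,0,0,0.8,0,0,0,0,1,0,0,0,0,1,0,0,0,0,1,0,0,0,0,1,0,0,-1,0,1,0,0,-2,0,1,0,0,-4,0,1,0,0,-4,0,1,0,0,-2,0,1,0,0,0,0])

```text
clock: 14.1
position: [0.4787, 0.3319, 0.1626]
ee_rot: [0.001, 0.781, 0.625, 0.004]
contact_force: [-0.6, 0.5, -0.2]
width: 0.0853
gripper_force: 0.0
```

Run:
```python
from h import *
snap('wrist','w_c3');cv2.imwrite('pics/c3.png',crop('w_c3',160,60,240,200,3))
go(.5805,-.1145,.15,116.3)
```

```text
now [477.4 331.2 160.3] psi 77.3 | tool shift cm [-41.21  19.86   0.98] roll -39.0
```

View pics/c3.png

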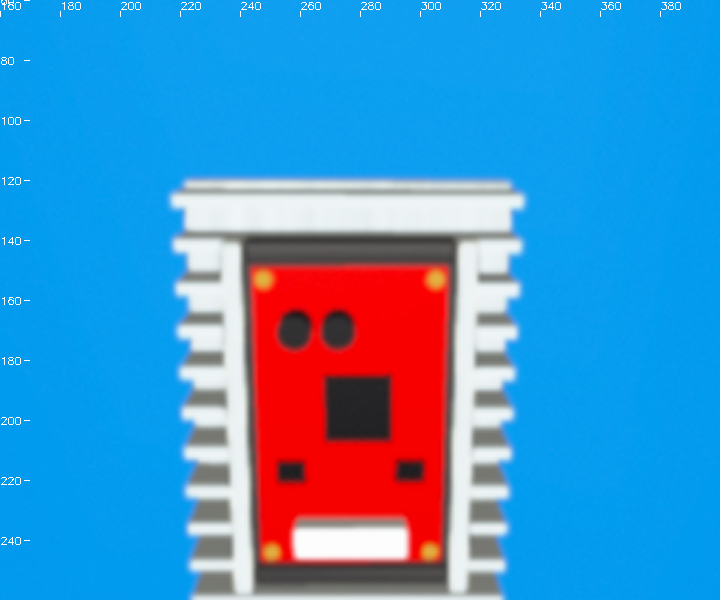

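Red lies centred and square on the cooler. Now white.

Emit:
send_rows(steps=[1,-4.12,1.99,0.1,0,1,-4.12,1.99,0.1,0,1,-4.12,1.99,0.1,0,1,-4.12,1.99,0.1,0,1,-4.12,1.99,0.1,0,1,-4.12,1.99,0.1,0,1,-4.12,1.99,0.1,0,1,-4.12,1.99,0.1,0,1,-4.12,1.99,0.1,0,1,-4.12,1.99,0.1,0])

```text
clock: 15.15
position: [0.5789, -0.1165, 0.1463]
ee_rot: [-0.002, 0.781, 0.624, -0.001]
contact_force: [0.7, 0.8, -0.1]
width: 0.0852
gripper_force: 0.0
```

Emit:
send_rows(steps=[1,0,0,0,-7.8,1,0,0,0,-7.8,1,0,0,0,-7.8,1,0,0,0,-7.8,1,0,0,0,-7.8,1,0,0,4,0,1,0,0,3,0,1,0,0,0,0,1,0,0,0,0])

```text
clock: 16.05
position: [0.5792, -0.1147, 0.0771]
ee_rot: [-0.001, 0.528, 0.849, -0.0]
contact_force: [0.3, -0.4, -0.1]
width: 0.0858
gripper_force: 0.0
```

Run:
```python
from m import *
quad('red','w_c3',[(221,240),(477,240),(466,594),(235,594)],3,(160,60),.044)
go(.5805,-.1145,.030,116.3)
```

```text
red c [476.5 331.2] long 96.1 short 62.9 ang 77.4 77.2
now [ 579.2 -114.7   77.1] psi 116.29 | tool shift cm [-0.05  0.14  4.71] roll -0.01
```

Emit:
send_rows(steps=[1,-0.05,0.12,1.5,0,1,0,0,1.5,0,1,0,0,1.0,0,1,0,0,0.7,0,1,0,0,0,0,1,0,0,0,0,-1,0,0,0,0,-1,0,0,0,0,-1,0,0,0,0,-1,0,0,0,0,-1,0,0,0,0,-1,0,0,0,0])

```text
clock: 17.25
position: [0.5818, -0.1151, 0.0324]
ee_rot: [0.001, 0.528, 0.849, 0.0]
contact_force: [-0.7, 0.7, 5.2]
width: 0.0616
gripper_force: 42.3
```

Run:
```python
from h import *
go(.5805,-.1145,.030,116.3)
```

```text
now [ 581.8 -115.1   32.4] psi 116.3 | tool shift cm [ 0.11 -0.09  0.24] roll -0.0
```

White is gripped. Lifting.

Emit:
send_rows(steps=[-1,0,0,-0.4,0,-1,0,0,-0.8,0,-1,0,0,-1.6,0,-1,0,0,-2.5,0,-1,0,0,-2.5,0,-1,0,0,-2.0,0,-1,0,0,-0.8,0,-1,0,0,0,0])

```text
clock: 18.05
position: [0.582, -0.1151, 0.1384]
ee_rot: [0.001, 0.528, 0.849, 0.0]
contact_force: [1.1, -0.3, -1.1]
width: 0.0614
gripper_force: 43.8
```

Run:
```python
from h import *
s=get_state();print(s['width'],s['gripper_force'],s['contact_force'])
go(.420,-.3428,.14,100.6)
snap('wrist','w_w2');cv2.imwrite('pics/w2.png',crop('w_w2',120,50,320,300,2))
```

```text
0.06136311964093763 43.83366107940674 [ 1.10178775 -0.29233125 -1.12729025]
now [ 582.  -115.1  138.4] psi 116.3 | tool shift cm [-13.23 -24.61  -0.18] roll 15.7
```

View pics/w2.png

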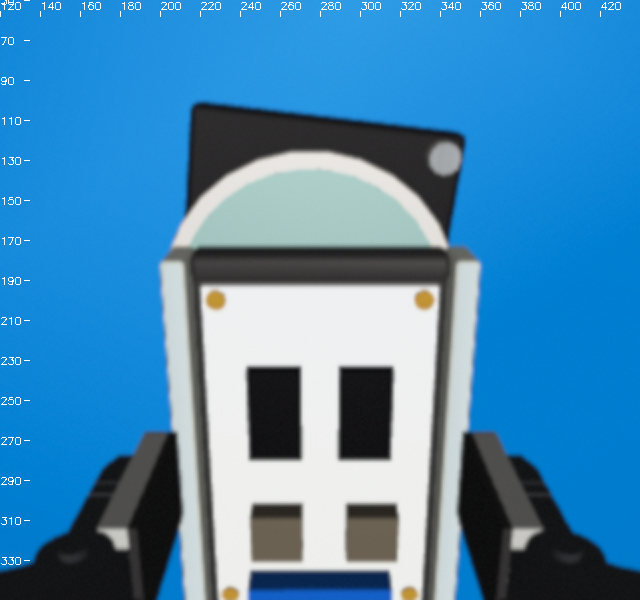

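White is held level and square, with its rail fronts at about (200,181) and (360,181). I'll compute its offset in the hand while travelling.

Run:
```python
from h import *
for tag,uv,dz in(('w_w2',[(200.5,181),(360,181)],.0076),('w_w2',[(200.5,181),(360,181)],.0056),('w_c2',[(196,185),(363.5,185)],.015)):
    P=np.load(f'pics/{tag}.npz')['P'];p=meas(tag,uv,P[2,3]+dz)
    print(np.round((p-P[:3,3])@P[:3,:3]*1e3,1))
```

```text
[[ 48.6 -31.   -7.8]
 [ 48.6  31.4  -7.6]]
[[ 48.1 -31.4  -5.8]
 [ 48.1  31.9  -5.6]]
[[ 48.8 -31.4 -15. ]
 [ 48.8  30.8 -15.1]]
```

Emit:
send_rows(steps=[-1,-0.4,-0.75,0,0,-1,-0.8,-1.5,0,0,-1,-1.34,-2.48,0,0,-1,-1.34,-2.48,0,0,-1,-1.34,-2.48,0,0,-1,-1.34,-2.48,0,0,-1,-1.34,-2.48,0,0,-1,-1.34,-2.48,0,0,-1,-1.34,-2.48,0,0,-1,-1.34,-2.48,0,0,-1,-0.9,-1.6,0,0,-1,-0.4,-0.9,0,0])

```text
clock: 19.3
position: [0.417, -0.344, 0.1362]
ee_rot: [-0.001, 0.529, 0.849, -0.0]
contact_force: [0.5, -0.3, -0.9]
width: 0.0612
gripper_force: 43.8
```

Emit:
send_rows(steps=[-1,0,0,0,3,-1,0,0,0,6,-1,0,0,0,4.7,-1,0,0,0,2,-1,0,0,3,0,-1,0,0,2,0,-1,0,0,1,0,-1,0,0,0,0,-1,0,0,0,0])

```text
clock: 20.2
position: [0.4196, -0.3427, 0.0774]
ee_rot: [0.0, 0.639, 0.769, 0.0]
contact_force: [-0.2, 0.0, -0.4]
width: 0.0615
gripper_force: 43.9
```

Run:
```python
from h import *
go(.420,-.3428,.0404,100.6)
```

```text
now [ 419.6 -342.7   77.4] psi 100.59 | tool shift cm [-0.02  0.04  3.7 ] roll -0.01
```

Emit:
send_rows(steps=[-1,-0.02,0.03,1.2,0,-1,0,0,1,0,-1,0,0,0.6,0,-1,0,0,0.35,0,-1,0,0,0.15,0,-1,0,0,0.1,0,-1,0,0,0,0,-1,0,0,0,0])

```text
clock: 21.0
position: [0.4199, -0.3427, 0.0433]
ee_rot: [0.0, 0.639, 0.769, 0.0]
contact_force: [-0.6, -0.3, -2.2]
width: 0.0615
gripper_force: 43.9
```

Emit:
send_rows(steps=[-1,0,0,0.1,0,-1,0,0,0.08,0,-1,0,0,0.06,0,-1,0,0,0,0,-1,0,0,0,0])

```text
clock: 21.5
position: [0.4197, -0.3425, 0.0407]
ee_rot: [-0.0, 0.639, 0.769, 0.0]
contact_force: [-0.0, 0.0, -1.3]
width: 0.0614
gripper_force: 43.9
```

Emit:
send_rows(steps=[-1,0,0,0.06,0,-1,0,0,0.06,0,-1,0,0,0,0,-1,0,0,0,0])

```text
clock: 21.9
position: [0.4198, -0.3426, 0.0404]
ee_rot: [0.0, 0.639, 0.769, 0.0]
contact_force: [-1.5, 1.1, 6.3]
width: 0.0614
gripper_force: 45.3
```

White has touched down at the height I expected. Releasing and rising.

Emit:
send_rows(steps=[0.5,0,0,0,0,0.8,0,0,0,0,1,0,0,0,0,1,0,0,0,0,1,0,0,0,0,1,0,0,-1,0,1,0,0,-2,0,1,0,0,-4,0,1,0,0,-4,0,1,0,0,-1,0,1,0,0,0,0,1,0,0,0,0])

```text
clock: 23.1
position: [0.4192, -0.3419, 0.1589]
ee_rot: [-0.001, 0.639, 0.769, 0.0]
contact_force: [-0.4, -0.1, 0.1]
width: 0.0854
gripper_force: 0.0
```

Run:
```python
from h import *
snap('wrist','w_h3');cv2.imwrite('pics/h3.png',crop('w_h3',160,60,240,200,3))
go(.5263,.1197,.15,79.9)
```

```text
now [ 418.9 -341.6  158.1] psi 100.59 | tool shift cm [43.37 19.04  0.9 ] roll 20.69
```

View pics/h3.png

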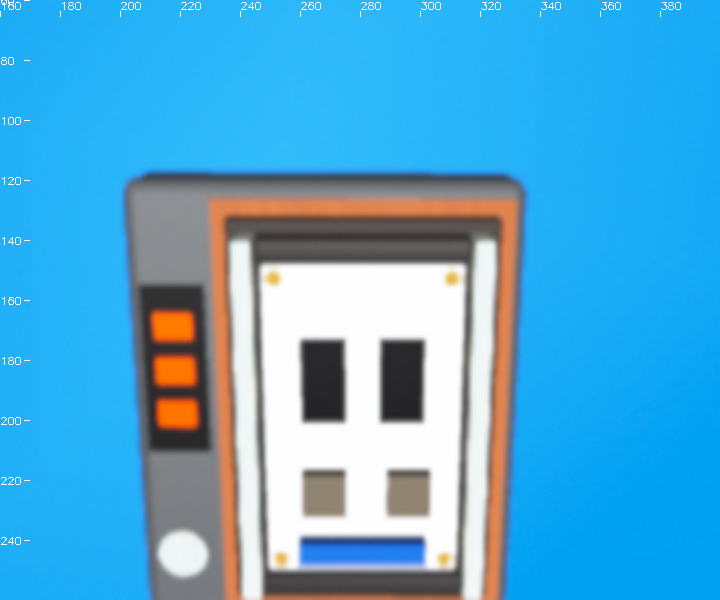

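White is centred on the heating plate with even margins. Now green.

Emit:
send_rows(steps=[1,4.34,1.9,0.09,0,1,4.34,1.9,0.09,0,1,4.34,1.9,0.09,0,1,4.34,1.9,0.09,0,1,4.34,1.9,0.09,0,1,4.34,1.9,0.09,0,1,4.34,1.9,0.09,0,1,4.34,1.9,0.09,0,1,4.34,1.9,0.09,0,1,4.34,1.9,0.09,0])

```text
clock: 24.15
position: [0.5256, 0.1209, 0.1485]
ee_rot: [-0.001, 0.639, 0.769, -0.001]
contact_force: [1.2, -1.1, -0.5]
width: 0.0854
gripper_force: 0.0
```

Emit:
send_rows(steps=[1,0,0,0,6.9,1,0,0,0,6.9,1,0,0,0,6.9,1,0,0,3,0,1,0,0,2,0,1,0,0,0,0,1,0,0,0,0])

```text
clock: 24.85
position: [0.5259, 0.1189, 0.0994]
ee_rot: [-0.001, 0.767, 0.642, -0.001]
contact_force: [1.2, 0.6, -0.0]
width: 0.0856
gripper_force: 0.0
```

Run:
```python
from m import *
quad('white','w_h3',[(228,240),(497,240),(481,597),(242,597)],3,(160,60),.048)
go(.5263,.1197,.048,79.9)
```

```text
white c [ 419.5 -341.3] long 94.2 short 63.7 ang 100.5 100.6
now [525.9 118.9  99.4] psi 79.9 | tool shift cm [0.09 0.04 5.14] roll -0.0
```

Emit:
send_rows(steps=[1,0.09,0.04,1.8,0,1,0,0,1.7,0,1,0,0,1.0,0,1,0,0,0.6,0,1,0,0,0,0,1,0,0,0,0,-1,0,0,0,0,-1,0,0,0,0,-1,0,0,0,0,-1,0,0,0,0,-1,0,0,0,0,-1,0,0,0,0])

```text
clock: 26.05
position: [0.5277, 0.1199, 0.0509]
ee_rot: [0.0, 0.767, 0.642, 0.001]
contact_force: [-1.0, -0.7, 6.3]
width: 0.0614
gripper_force: 41.9
```

Emit:
send_rows(steps=[-1,0,0,-0.4,0,-1,0,0,-0.8,0,-1,0,0,-1.6,0,-1,0,0,-2.5,0,-1,0,0,-2.5,0,-1,0,0,-1.4,0,-1,0,0,-0.5,0,-1,0,0,0,0,-1,0,0,0,0])

```text
clock: 26.95
position: [0.5266, 0.1198, 0.1458]
ee_rot: [-0.0, 0.767, 0.642, -0.001]
contact_force: [-0.1, 0.4, -2.3]
width: 0.0613
gripper_force: 43.9
```

Run:
```python
from h import *
s=get_state();print(s['width'],s['gripper_force'],s['contact_force'])
go(.5776,-.1143,.144,110)
snap('wrist','w_t2');cv2.imwrite('pics/t2.png',crop('w_t2',120,50,320,300,2))
```

```text
0.061269478504001405 43.892401456832886 [-0.14046964  0.38866438 -2.27587856]
now [526.6 119.8 145.8] psi 79.9 | tool shift cm [-22.15   9.13   0.17] roll -30.1
```

View pics/t2.png

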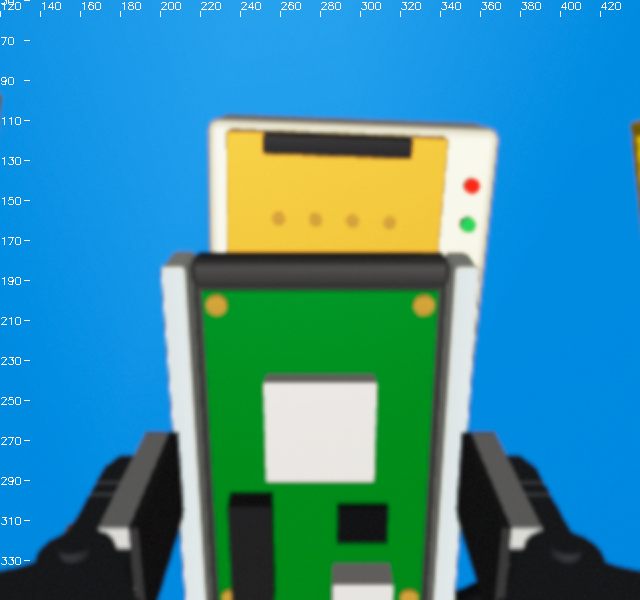

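Green is held level, about 1 mm back in the hand (rail fronts at row 184), which I compensate for. Moving to the stage.

Emit:
send_rows(steps=[-1,-0.73,0.3,0,0,-1,-1.47,0.61,0,0,-1,-2.205,0.913,0,0,-1,-2.205,0.913,0,0,-1,-2.205,0.913,0,0,-1,-2.205,0.913,0,0,-1,-2.205,0.913,0,0,-1,-2.205,0.913,0,0,-1,-2.205,0.913,0,0,-1,-2.205,0.913,0,0,-1,-1.47,0.61,0,0,-1,-0.73,0.3,0,0])

```text
clock: 28.2
position: [0.5785, -0.1154, 0.1461]
ee_rot: [-0.0, 0.767, 0.641, -0.0]
contact_force: [-0.1, 0.2, -0.9]
width: 0.0612
gripper_force: 43.9
```

Emit:
send_rows(steps=[-1,0,0,0,-4,-1,0,0,0,-8,-1,0,0,0,-8,-1,0,0,0,-7,-1,0,0,0,-3.1,-1,0,0,2,0,-1,0,0,3,0,-1,0,0,2,0,-1,0,0,1,0,-1,0,0,0,0,-1,0,0,0,0])

```text
clock: 29.3
position: [0.579, -0.1132, 0.0671]
ee_rot: [0.0, 0.574, 0.819, 0.0]
contact_force: [-0.6, 0.2, -1.0]
width: 0.0611
gripper_force: 44.0
```

Run:
```python
from h import *
P=np.load('pics/w_t2.npz')['P'];p=meas('w_t2',[(200.5,184),(360,184)],P[2,3]+.0071);print(np.round((p-P[:3,3])@P[:3,:3]*1e3,1))
go(.5772,-.1133,.0329,110)
```

```text
[[ 47.  -31.5  -7.1]
 [ 47.1  31.3  -7.2]]
now [ 579.  -113.2   67.1] psi 110.0 | tool shift cm [ 0.06 -0.18  3.42] roll 0.0
```

Emit:
send_rows(steps=[-1,0.05,-0.16,1.2,0,-1,0,0,1,0,-1,0,0,0.6,0,-1,0,0,0.3,0,-1,0,0,0.1,0,-1,0,0,0,0,-1,0,0,0,0])

```text
clock: 30.0
position: [0.577, -0.1133, 0.0348]
ee_rot: [0.0, 0.574, 0.819, 0.0]
contact_force: [0.8, -0.1, -0.9]
width: 0.0614
gripper_force: 44.0
```

Run:
```python
from h import *
print(get_state()['contact_force']); go(.5772,-.1133,.0329,110)
```

```text
[ 0.78555518 -0.10469211 -0.90935834]
now [ 577.  -113.3   34.8] psi 109.99 | tool shift cm [-0.    0.02  0.19] roll -0.01
```

Emit:
send_rows(steps=[-1,0,0,0.08,0,-1,0,0,0.06,0,-1,0,0,0.05,0,-1,0,0,0,0,-1,0,0,0,0])

```text
clock: 30.5
position: [0.5769, -0.1133, 0.033]
ee_rot: [0.0, 0.574, 0.819, 0.0]
contact_force: [-1.6, -0.2, 2.2]
width: 0.0607
gripper_force: 45.0
```

Contact (2.2 N) at the expected height. Releasing.

Emit:
send_rows(steps=[-1,0,0,0.03,0,0.5,0,0,0,0,0.8,0,0,0,0,1,0,0,0,0,1,0,0,0,0,1,0,0,-1,0,1,0,0,-2,0,1,0,0,-4,0,1,0,0,-4,0,1,0,0,-1,0,1,0,0,0,0,1,0,0,0,0])

```text
clock: 31.7
position: [0.576, -0.113, 0.1517]
ee_rot: [-0.001, 0.574, 0.819, -0.0]
contact_force: [-1.1, 0.0, -0.4]
width: 0.0851
gripper_force: 0.0
```

Run:
```python
from h import *
snap('wrist','w_s3');cv2.imwrite('pics/s3.png',crop('w_s3',160,60,240,200,3))
go(.4765,.3312,.15,77.3)
```

```text
now [ 575.6 -112.9  150.9] psi 109.99 | tool shift cm [45.12  5.88  0.16] roll 32.69
```

View pics/s3.png

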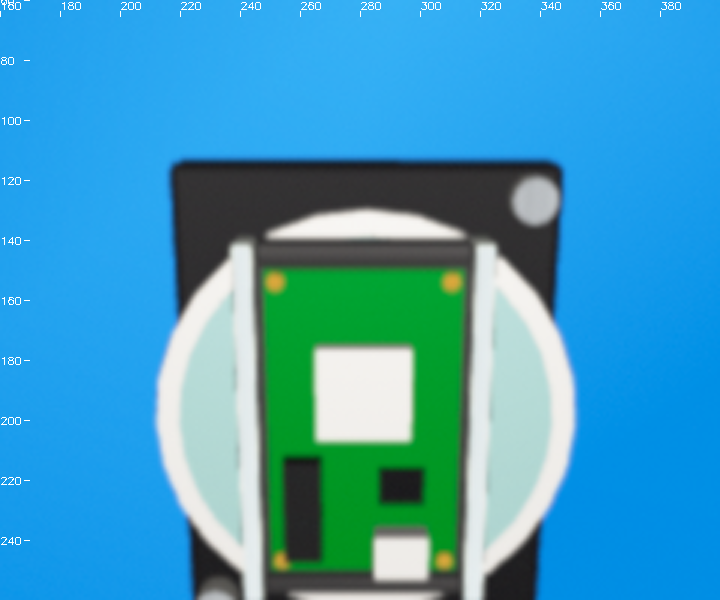

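Green is square and centred on the stage. Now back to red on the cooler.

Emit:
send_rows(steps=[1,4.51,0.588,0,0,1,4.51,0.588,0,0,1,4.51,0.588,0,0,1,4.51,0.588,0,0,1,4.51,0.588,0,0,1,4.51,0.588,0,0,1,4.51,0.588,0,0,1,4.51,0.588,0,0,1,4.51,0.588,0,0,1,4.51,0.588,0,0])

```text
clock: 32.75
position: [0.476, 0.3319, 0.1502]
ee_rot: [-0.001, 0.574, 0.819, -0.002]
contact_force: [0.4, -1.2, 0.3]
width: 0.0853
gripper_force: 0.0
```

Emit:
send_rows(steps=[1,0,0,0,8.17,1,0,0,0,8.17,1,0,0,0,8.17,1,0,0,0,8.18,1,0,0,4,0,1,0,0,3,0,1,0,0,0,0,1,0,0,0,0])

```text
clock: 33.55
position: [0.477, 0.3303, 0.081]
ee_rot: [-0.0, 0.781, 0.625, -0.002]
contact_force: [0.2, -0.7, -0.2]
width: 0.0853
gripper_force: 0.0
```

Run:
```python
from h import *
go(.4765,.3312,.034,77.3)
```

```text
now [477.  330.3  81. ] psi 77.3 | tool shift cm [ 0.09 -0.06  4.7 ] roll 0.0
```

Emit:
send_rows(steps=[1,0.09,-0.06,1.6,0,1,0,0,1.5,0,1,0,0,1.0,0,1,0,0,0.6,0,1,0,0,0,0,1,0,0,0,0,-1,0,0,0,0,-1,0,0,0,0,-1,0,0,0,0,-1,0,0,0,0,-1,0,0,0,0,-1,0,0,0,0])

```text
clock: 34.75
position: [0.4779, 0.332, 0.0367]
ee_rot: [0.0, 0.781, 0.625, 0.001]
contact_force: [-0.5, -0.9, 5.0]
width: 0.0617
gripper_force: 42.1
```

Emit:
send_rows(steps=[-1,0,0,-0.4,0,-1,0,0,-0.8,0,-1,0,0,-1.6,0,-1,0,0,-2.5,0,-1,0,0,-2.5,0,-1,0,0,-2.2,0,-1,0,0,-0.8,0,-1,0,0,0,0,-1,0,0,0,0])

```text
clock: 35.65
position: [0.4767, 0.3314, 0.1425]
ee_rot: [-0.0, 0.781, 0.625, -0.001]
contact_force: [0.0, -0.3, -0.8]
width: 0.0612
gripper_force: 43.7
```

Run:
```python
from h import *
s=get_state();print(s['width'],s['gripper_force'],s['contact_force'])
go(.5295,.1173,.145,77.9)
snap('wrist','w_c4')
im=cv2.imread('pics/w_c4.png');m=(im[...,2]>150)&(im[...,1]<60)
v,u=np.nonzero(m[:,:]);print(v.min(),u[v==v.min()+2].min(),u[v==v.min()+2].max())
for t in('w_c2',):
    im=cv2.imread(f'pics/{t}.png');m=(im[...,2]>150)&(im[...,1]<60);v,u=np.nonzero(m);print(v.min(),u[v==v.min()+2].min(),u[v==v.min()+2].max())
cv2.imwrite('pics/c4.png',crop('w_c4',120,50,320,300,2))
```

```text
0.061190334464393654 43.71104121208191 [ 0.03790768 -0.30823697 -0.84985432]
now [476.7 331.4 142.5] psi 77.3 | tool shift cm [-19.72   9.85  -0.24] roll -0.6
110 462 472
109 467 477
```

View pics/c4.png

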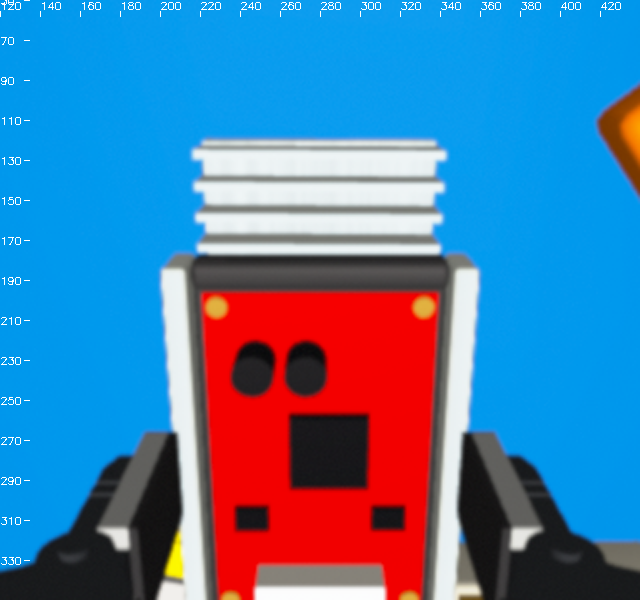

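Red is held level, about 1 mm back in the hand. Moving to the test bed, aiming for (529.8, 118.5) at 77.9°.

Emit:
send_rows(steps=[-1,-0.65,0.33,0,0,-1,-1.31,0.66,0,0,-1,-1.96,0.985,0,0,-1,-1.96,0.985,0,0,-1,-1.96,0.985,0,0,-1,-1.96,0.985,0,0,-1,-1.96,0.985,0,0,-1,-1.96,0.985,0,0,-1,-1.96,0.985,0,0,-1,-1.96,0.985,0,0,-1,-1.31,0.66,0,0,-1,-0.65,0.33,0,0])

```text
clock: 36.9
position: [0.5305, 0.1169, 0.143]
ee_rot: [-0.0, 0.782, 0.624, -0.0]
contact_force: [-0.3, -0.1, -1.5]
width: 0.0616
gripper_force: 43.7
```

Emit:
send_rows(steps=[-1,0,0,0,-0.6,-1,0,0,1.5,0,-1,0,0,2,0,-1,0,0,1.5,0,-1,0,0,0.5,0,-1,0,0,0,0,-1,0,0,0,0])

```text
clock: 37.6
position: [0.531, 0.1193, 0.0889]
ee_rot: [0.0, 0.777, 0.629, 0.001]
contact_force: [0.2, 0.6, -0.5]
width: 0.0612
gripper_force: 43.8
```

Run:
```python
from h import *
go(.5298,.1185,.0507,77.9)
```

```text
now [531.  119.3  88.9] psi 77.94 | tool shift cm [-0.1  -0.1   3.82] roll 0.04
```

Emit:
send_rows(steps=[-1,-0.09,-0.1,1.2,0,-1,0,0,1.2,0,-1,0,0,0.7,0,-1,0,0,0.4,0,-1,0,0,0.1,0,-1,0,0,0,0,-1,0,0,0,0])

```text
clock: 38.3
position: [0.5297, 0.1182, 0.0526]
ee_rot: [0.0, 0.778, 0.629, 0.0]
contact_force: [0.3, 0.8, 0.1]
width: 0.0613
gripper_force: 43.8
```

Run:
```python
from h import *
print(get_state()['contact_force']);go(.5298,.1185,.0507,77.9)
```

```text
[0.26179438 0.75596259 0.05111569]
now [529.7 118.2  52.6] psi 77.9 | tool shift cm [0.04 0.   0.19] roll -0.0
```

Emit:
send_rows(steps=[-1,0.03,0,0.08,0,-1,0,0,0.06,0,-1,0,0,0.05,0,-1,0,0,0,0,-1,0,0,0,0])

```text
clock: 38.8
position: [0.5296, 0.1185, 0.0508]
ee_rot: [0.0, 0.778, 0.629, 0.0]
contact_force: [-1.0, 0.1, 2.7]
width: 0.0613
gripper_force: 44.6
```

Emit:
send_rows(steps=[-1,0,0,0.03,0,0.5,0,0,0,0,0.8,0,0,0,0,1,0,0,0,0,1,0,0,0,0,1,0,0,-1,0,1,0,0,-2,0,1,0,0,-4,0,1,0,0,-4,0,1,0,0,-2,0,1,0,0,0,0,1,0,0,0,0])

```text
clock: 40.0
position: [0.5292, 0.1184, 0.1805]
ee_rot: [0.0, 0.778, 0.629, 0.0]
contact_force: [-0.2, 0.6, 1.1]
width: 0.0858
gripper_force: 0.0
```

Run:
```python
from h import *
snap('wrist','w_t5');cv2.imwrite('pics/t5.png',crop('w_t5',160,60,240,200,3))
```

```text
(no output)
```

View pics/t5.png

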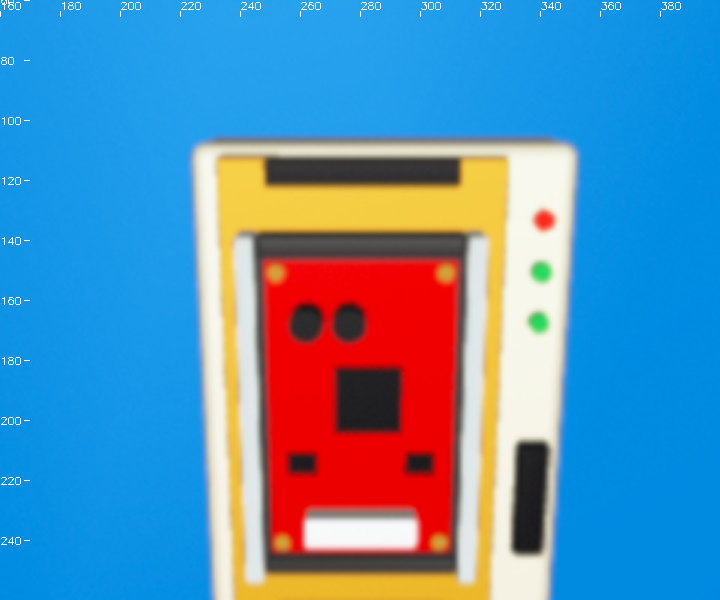

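Red sits square and centred on the test bed, all three boards are placed, and the gripper is clear. Handing in.

```bash
python3 -c "
from rig import *
print(sign_off())"
```

```text
the job is handed in; nothing more can be done
None
```

The job is done and handed in: white is on the hot plate, green on the microscope stage, red on the test bed, and the cooling block is free again; I used about 40 s of the 112 s and never approached the jar, reel or multimeter.

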